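# Show a tool handle's ferrule to the inspection camera

### The arm

A 6-joint arm with a two-finger parallel gripper is mounted at the origin on the work surface. World frame = base frame: x ahead of the robot, y to its left, z up, the work surface at z = 0. Lengths are in m, angles in rad, forces in N, time in s.
With the tool pointing down it reaches from about 0.275 to 0.85 m from the base axis. Payload 5.2 kg.
Tool frame: the origin (TCP) lies at the very end of the fingers, on their centre line; the grasp point (between the pads) lies 19 mm behind it; z points along the fingers, y is the direction in which the jaws open and shut (so a half turn about z gives the same grasp; the last joint's range is limited). The gripper opens to 85 mm and grips with 20 to 120 N. Pads are 22 mm wide; open, the fingers measure 114 mm over their backs; the gripper's body (76 mm by 85 mm) begins 54 mm behind the grasp point. The pads swing forward as they close: fully open they stand 13 mm farther back than shut.
Start: joints at [-1.461, 0.259, 1.535, -0, 1.348, -0.203], TCP at [0.169, -0.523, 0.231] pointing down, gripper open.
Joint ranges: [-3.14, 3.14], [-0.91, 2.08], [0.19, 2.58], [-1.22, 4.36], [0.22, 2.71], [-3.12, 3.12]. Speed limits (rad/s): [2.57, 2.57, 3.14, 3.14, 3.14, 3.14].

### API

Orientations are given as a unit quaternion [w, x, y, z].
In Python, from bench import sensors, grab_frame, camera_model, ticket, outline_of, landmark_of gives the robot as it stands.
- The arm moves only by the tool drive_tool, never from a script. Its argument "deltas" is one flat list of numbers, 5 for each row, row after row: the opening in per cent of the stroke, from 0 (shut) to 100 (fully open), then the shift along the tool's x, y, z in m, then the turn about the tool's z in rad. A call has exactly 5 rows; each row shifts and turns the commanded pose from where the row before left it, along the tool's axes as they then stand; what a row does not reach is not made up. A row lasts 1/12 s, in which the tool goes at most 41.7 mm and 7.16 degrees, less where a joint would pass 70% of its speed; a pose out of reach is approached as far as the arm can. A call with a gripper value outside its range is refused whole. The fingers move at their own pace and stop on an object; "grip_force" is the grip in N (left out, the last holds). Time passes only in rows, so rows that do not move let the fingers close, or fill a call up. It gives the time, the measured TCP pose, the force and the opening at its end, in the units of the state.
- sensors.read_state(): the state, without advancing time (a new reading comes with each control period).
- grab_frame(name): name is "scene" or "top"; returns (picture, depth): 420x560x3 uint8, red, green, blue; 420x560 float32, m along the optical axis (not along the pixel's ray), 0 where there is no reading.
- camera_model(name): a dict with "intrinsics" (3x3 intrinsics, pixels), "view" (4x4, takes a point from world to camera coordinates). Camera axes: x right, y down, z forward; pixel columns grow to the right and rows downward; lengths in m; the calibration is good to about 2 mm. A picture is of the moment at which its call begins. camera_model takes no time and is no camera call.
- ticket.job_done(): hands the job in, once; it reports no verdict.
Trained networks look in the newest picture that a camera, given by its name, has taken for a name from the list of things; names that differ only in an ending like _2 or _b are one class to them, and where a whole thing is asked for, a point or a joint stands for the part that bears it (a point fixed in the world has none). Each returns a list of dicts, best first, with "score" (0 to 1); they miss things now and then, are a little off and sometimes report something else, mostly with a low value. They report only what shows in the picture. A call takes as long as a camera call.
- outline_of(camera, name): "region" (420x560 bool, what is visible of it).
- landmark_of(camera, name): "xyz" ([x, y, z] in m, in the coordinates of the camera as it stood for that picture, good to about 4 mm: a listed point, or the origin of a listed thing).
The state is a dict: "time": time; "joint_pos": joint angles; "qd": joint speeds; "tau": joint torques, N m; "ee_pos": TCP position; "eef_rot": TCP orientation; "force": force on the tool from outside, world axes, zero at the start; "moment": the same for the moment, N m; "width": opening from 0.0 (shut) to 1.0 (fully open).
Only numpy, scipy, OpenCV 4.12 (cv2) and the standard library are available. Lean on these libraries where they do the work, as an engineer would, in place of code of your own. Each camera call takes 0.05 s, during which the arm holds its last target. There are 200 camera calls.

### The job

First clamp the camera stand by throwing its lever all the way over, towards the camera's side of the stand. Then take the tool handle with the ferrule out of the rack and hold it up to the inspection camera: the bored ferrule end faces the lens squarely, centred on the lens and 100 mm in front of it, the handle in line with the camera's slanting line of sight. Finish while still holding it there steadily; leave the camera, the other turned parts, the sanding block and the tin where they are.

Things in the scene. Friction and masses are not known exactly. Their poses are not given: they have to be found in the camera images.
- handle: Tool handle of turned light wood, round, 140 mm long. x runs along its axis to the ferrule end; origin on the axis at mid-length. Straight grip 26 mm thick from x = -62 to +30 mm; brass ferrule 19 mm thick from +40 to +70 mm with a dark 11 mm bore in its end. 60 to 120 g, balanced near x = -10 mm. Lies level in any of the rack's three places, axis 55 mm above the bench, free upwards.
- handle_face (a point): Centre of the ferrule's end face, at x = +70 mm on the handle's axis.
- rack: Dark wooden rack, fixed, 100 x 235 mm; origin on the bench at the middle place. Places at y = -75, 0, +75 mm; parts lie along its x, their origins at its x = 0. Each rests on two V-notched rails 10 mm thick at x = -52 and +28 mm, tops 57 mm above the bench; between the rails (middle x = -12 mm) its sides are free to grip, above a 10 mm base board.
- spindle: Bystander in the rack: plain straight round spindle of the same wood, 26 mm in diameter, 140 mm long, no ferrule. Origin at its middle, x along it.
- baluster: Bystander in the rack: baluster of the same wood with beads and coves, up to 34 mm in diameter, 140 mm long, no ferrule. Origin at its middle, x along it.
- stand: Camera stand, fixed: grey plate 250 x 250 x 12 mm (its x = -200 to +50, y = -60 to +190 mm) with an upright steel column 22 mm thick, 352 mm high, at x = +20 mm, y = 0. Origin on the bench. x is level and points away from where the camera looks (roughly away from the robot); z is up.
- camera: Inspection camera, a black box 58 mm wide on the column, with a round lens 42 mm in diameter. Origin at the centre of the lens glass. It looks along its own -x axis, 20 degrees downwards from level; y is level. Its height on the column differs from run to run (lens 230 to 290 mm above the bench); do not push it.
- clamp_tip (a point): Centre of the 26 mm steel ball on the clamp lever. The axle runs along the stand's y at stand x = -140, y = +130 mm, 34 mm above the bench; ball centre 80 mm from it. The rod, 10 mm thick, rises from a block 70 mm (x) by 50 mm (y), top 37 mm above the bench (round axle boss 47 mm).
- clamp (a joint): Angle of the clamp lever, rad. 0: leaning 0.5 rad from upright towards the stand's -x (lens side, open); 1.0: leaning 0.5 rad towards its +x (clamped, at the stop). Starts at 0 to 0.3, turns with about 1 N at the ball and stays where it is left.
- sanding_block: Bystander: cork sanding block 65 x 110 x 32 mm, lying flat, origin under its centre.
- wax_tin: Bystander: round metal tin 68 mm in diameter, 50 mm high, origin under its centre.

How it is judged:
On the way, in this order (a step that is already met when the one before it is completed fails the run):
1. the clamp lever is thrown fully over while the handle still lies in the rack (value of joint clamp above 0.9 rad and distance of handle from where it was at the start of the episode below 0.03 m), for 0.2 s.
2. the handle is lifted out of the rack in the fingers (height (world z) of handle above 0.1 m and contact force between handle and the fingers above 0.5 N and contact force between handle and rack below 0.1 N), for 0.2 s.
At the end, for the whole second after the job is handed in: The lever is over (above 0.9 rad). The handle is held still in the fingers alone, its ferrule end face 80 to 120 mm in front of the lens and within 20 mm of the line of sight sideways and up or down, its ferrule towards the lens and its axis within 0.2 rad of the line of sight (value of joint clamp above 0.9 rad and x of handle_face in the frame of camera between -0.12 and -0.08 m and y of handle_face in the frame of camera between -0.02 and 0.02 m and z of handle_face in the frame of camera between -0.02 and 0.02 m and x of handle in the frame of camera below -0.14 m and angle between the x axis of handle and the x axis of camera, either way round below 0.2 rad and contact force between handle and the fingers above 0.5 N and contact force between handle and stand below 0.1 N and contact force between handle and rack below 0.1 N and linear speed of handle below 0.02 m/s and angular speed of handle below 0.2 rad/s); the arm keeps its last pose, push and grip.
It fails at once if the camera is pushed out of place (over 8 mm) (distance of camera from where it was at the start of the episode above 0.008 m).
It fails at once if the plain spindle is moved from its place (over 25 mm) (distance of spindle from where it was at the start of the episode above 0.025 m).
It fails at once if the baluster is moved from its place (over 25 mm) (distance of baluster from where it was at the start of the episode above 0.025 m).
It fails at once if the sanding block is moved from its place (over 25 mm) (distance of sanding_block from where it was at the start of the episode above 0.025 m).
It fails at once if the tin is moved from its place (over 25 mm) (distance of wax_tin from where it was at the start of the episode above 0.025 m).
It also fails if it takes over 51 s, if anything falls off the work surface, if the arm or the gripper's body presses on something with over 40 N, if the wrist force passes 120 N, or if a joint passes its speed limit or range.

## Working session

There is one attempt and no reset: what is moved stays moved. The work goes in short steps, Python scripts to look and compute and a tool call to move; the robot and the scene stay as the last step left them, time stands still between calls to the robot, and variables do not carry over. Pictures are saved under pics/ and viewed, about 8 in all and at most 12, crops included, and the job is handed in when it is done.

Besides the shell and the picture viewer there is one more tool, called after "Request:" by a JSON object that holds its "name" and its "arguments". drive_tool: Moves the arm, as the interface text tells. Its arguments: {"type":"object","properties":{"deltas":{"type":"array","items":{"type":"number"}},"grip_force":{"type":"number"}},"required":["deltas"]}

```bash
mkdir -p pics
cat > h.py <<'E'
import numpy as np, cv2
from bench import sensors, grab_frame, camera_model, ticket, outline_of, landmark_of
from scipy.spatial.transform import Rotation as R
def lm(cam,name,n=2):
    V=np.array(camera_model(cam)["view"]); I=np.linalg.inv(V)
    return [(round(d["score"],2),np.round((I@np.r_[d["xyz"],1])[:3],4)) for d in landmark_of(cam,name)[:n]]
def cloud(cam,depth):
    m=camera_model(cam);K=np.array(m["intrinsics"]);I=np.linalg.inv(np.array(m["view"]))
    v,u=np.mgrid[:420,:560]
    P=np.stack([(u-K[0,2])/K[0,0]*depth,(v-K[1,2])/K[1,1]*depth,depth,np.ones_like(depth)],-1)
    return (P@I.T)[...,:3]
def st():
    s=sensors.read_state(); print(s["time"],np.round(s["joint_pos"],3),np.round(s["ee_pos"],4),np.round(R.from_quat(s["eef_rot"],scalar_first=True).as_matrix(),3).tolist(),np.round(s["force"],1),s["width"]); return s
E
python3 - <<'E'
from h import *
st()
for c in("scene","top"):
    p,d=grab_frame(c); cv2.imwrite(f"pics/{c}0.png",p[...,::-1])
    m=camera_model(c);print(c,np.round(np.linalg.inv(np.array(m["view"]))[:3],3).tolist())
    for n in ["handle","handle_face","rack","spindle","baluster","stand","camera","clamp_tip","sanding_block","wax_tin"]: print(n,lm(c,n))
E
```

```text
0.0 [-1.461  0.259  1.536  0.     1.348 -0.203] [ 0.1692 -0.5227  0.2305] [[0.951, 0.308, -0.0], [0.308, -0.951, 0.002], [0.0, -0.002, -1.0]] [-1.4  0.8 -0.1] 1.0029972333379717
scene [[0.635, 0.626, -0.452, 1.03], [0.772, -0.511, 0.378, -0.458], [0.005, -0.59, -0.808, 1.042]]
handle [(0.82, array([ 0.5109, -0.1848,  0.0511])), (0.18, array([0.5354, 0.1016, 0.1063]))]
handle_face [(0.96, array([ 0.582 , -0.1935,  0.0549]))]
rack [(0.91, array([ 0.5067, -0.2635, -0.0077])), (0.52, array([0.3451, 0.2694, 0.002 ]))]
spindle [(0.62, array([ 0.3459,  0.2664, -0.0004])), (0.59, array([ 0.5021, -0.3374,  0.0548]))]
baluster [(0.86, array([ 0.5028, -0.2612,  0.0522])), (0.43, array([ 0.5102, -0.1848,  0.0527]))]
stand [(0.94, array([ 0.7378,  0.0251, -0.0022]))]
camera [(0.63, array([0.6634, 0.0064, 0.2714]))]
clamp_tip [(0.54, array([0.54  , 0.1024, 0.1063]))]
sanding_block [(0.65, array([ 0.4072, -0.0346,  0.0016]))]
wax_tin [(0.77, array([0.3458, 0.2652, 0.0009])), (0.41, array([ 0.7388,  0.028 , -0.0013]))]
top [[-0.059, -0.975, 0.214, 0.333], [-0.998, 0.059, -0.007, -0.011], [-0.005, -0.214, -0.977, 1.166]]
handle [(0.92, array([ 0.5133, -0.1934,  0.0547]))]
handle_face []
rack [(0.83, array([ 0.511 , -0.2634,  0.0029])), (0.16, array([0.6646, 0.0026, 0.2775]))]
spindle [(0.77, array([ 0.5023, -0.3416,  0.0595]))]
baluster []
stand [(0.73, array([0.7442, 0.0225, 0.0033]))]
camera [(0.6, array([0.6633, 0.0015, 0.2761]))]
clamp_tip [(0.44, array([0.5371, 0.0993, 0.1067]))]
sanding_block [(0.83, array([ 4.079e-01, -3.750e-02,  1.000e-04]))]
wax_tin [(0.83, array([0.3457, 0.2658, 0.001 ]))]
```

View pics/scene0.png

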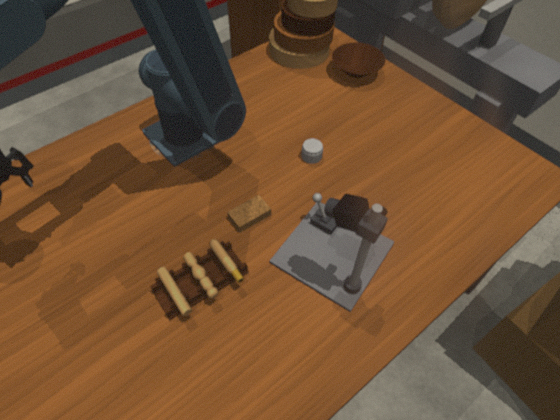

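View pics/top0.png

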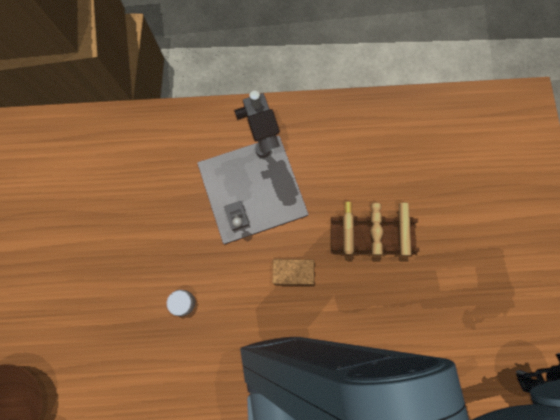

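The scene view shows the handle with brass ferrule at about (228,262), its ferrule pointing away from the robot, and the lever ball at (317,197). In the top view the rack is at (375,235) and the stand plate at (252,190). The tool can't tilt, so the handle's 20° pitch has to come from levering it on a rack rail. Next I'll refine the yaws from depth.

Run:
```python
from h import *
for c in("top","scene"):
    p,d=grab_frame(c);P=cloud(c,d)
    r=outline_of(c,"stand")[0]["region"]; q=P[r]
    q=P[(abs(P[...,2]-.012)<.006)&(P[...,0]>.45)&(P[...,0]<.86)&(P[...,1]>-.15)&(P[...,1]<.3)&(p.astype(int).max(-1)-p.astype(int).min(-1)<30)]
    print(c,len(q),cv2.minAreaRect(q[:,:2].astype(np.float32)),np.round(cv2.boxPoints(cv2.minAreaRect(q[:,:2].astype(np.float32))),3).tolist())
    for n in("handle","spindle"):
        o=outline_of(c,n)
        if o:
            q=P[o[0]["region"]]; q=q[(q[:,2]>.05)&(q[:,2]<.08)]
            l=cv2.fitLine(q[:,:2].astype(np.float32),cv2.DIST_HUBER,0,.01,.01).ravel(); print(n,len(q),np.round(l,3),q.mean(0),q[:,0].min(),q[:,0].max(),q[:,2].max())
    print(lm(c,"camera"),lm(c,"clamp_tip"),lm(c,"handle"),lm(c,"handle_face"))
```

```text
top 6545 ((0.6496046781539917, 0.06515763700008392), (0.25016704201698303, 0.2484193742275238), 15.855344772338867) [[0.4950000047683716, 0.15000000596046448], [0.5630000233650208, -0.08900000154972076], [0.8040000200271606, -0.019999999552965164], [0.7360000014305115, 0.21899999678134918]]
handle 492 [ 0.998 -0.071  0.504 -0.263] [ 0.50358063 -0.26323139  0.06508392] 0.4365053007564211 0.5738158635440119 0.07481534891155261
spindle 535 [ 0.997 -0.076  0.499 -0.337] [ 0.49922417 -0.33747222  0.06474048] 0.4307058679529405 0.5705607132916989 0.07261662831404592
[(0.75, array([0.6626, 0.0021, 0.2728]))] [(0.66, array([0.5366, 0.0968, 0.1077]))] [(0.92, array([ 0.514 , -0.1921,  0.0569])), (0.29, array([ 0.5031, -0.3401,  0.0563]))] [(0.87, array([ 0.5799, -0.1965,  0.0566]))]Traceback (most recent call last):
  File "<stdin>", line 4, in <module>
IndexError: list index out of range
```

Request:
{"name": "drive_tool", "arguments": {"deltas": [0,0.02,-0.035,0,0,0,0.02,-0.035,0,0,0,0.02,-0.035,0,0,0,0.02,-0.035,0,0,0,0.02,-0.035,0,0]}}

```text
time: 2.02
ee_pos: [0.2106, -0.3242, 0.2311]
eef_rot: [-0.0, 0.988, 0.155, 0.0]
force: [1.1, 0.7, 0.4]
width: 0.297
```

Request:
{"name": "drive_tool", "arguments": {"deltas": [0,0.0258,-0.0204,0,0,0,0.0258,-0.0204,0,0,0,0.0258,-0.0204,0,0,0,0.0258,-0.0204,0,0,0,0.0258,-0.0204,0,0]}}

```text
time: 2.43
ee_pos: [0.3024, -0.1879, 0.2317]
eef_rot: [0.0, 0.988, 0.155, 0.0]
force: [0.9, -0.7, 0.2]
width: 0.008
```

Request:
{"name": "drive_tool", "arguments": {"deltas": [0,0.0258,-0.0204,0,0,0,0.0258,-0.0204,0,0,0,0.0258,-0.0204,0,0,0,0.0258,-0.0204,0,0,0,0.0258,-0.0204,0,0]}}

```text
time: 2.85
ee_pos: [0.394, -0.0509, 0.2316]
eef_rot: [0.0, 0.988, 0.156, 0.0]
force: [0.8, -0.2, -0.1]
width: -0.003
```

Request:
{"name": "drive_tool", "arguments": {"deltas": [0,0.0258,-0.0204,0,0,0,0.0258,-0.0204,0,0,0,0.0258,-0.0204,0,0,0,0.0258,-0.0204,0,0.035,0,0.0258,-0.0204,0,0]}}

```text
time: 3.27
ee_pos: [0.4861, 0.0854, 0.2314]
eef_rot: [0.0, 0.99, 0.138, 0.0]
force: [0.3, -0.0, 0.9]
width: 0.003
```

Request:
{"name": "drive_tool", "arguments": {"deltas": [0,0,0,0.029,0,0,0,0,0.029,0,0,0,0,0.029,0,0,0,0,0.029,0,0,0,0,0.029,0]}}

```text
time: 3.68
ee_pos: [0.4857, 0.0838, 0.0853]
eef_rot: [0.0, 0.99, 0.139, 0.0]
force: [0.2, 0.4, -0.1]
width: 0.001
```

Request:
{"name": "drive_tool", "arguments": {"deltas": [0,0.012,0,0,0,0,0.012,0,0,0,0,0.012,0,0,0,0,0.012,0,0,0,0,0.012,0,0,0]}}

```text
time: 4.1
ee_pos: [0.5434, 0.1001, 0.0862]
eef_rot: [-0.0, 0.99, 0.139, -0.001]
force: [-0.8, 0.1, 1.5]
width: -0.004
```

Request:
{"name": "drive_tool", "arguments": {"deltas": [0,0.01,0,0,0,0,0.01,0,0,0,0,0.008,0,0,0,0,0.006,0,0,0,0,0.004,0,0,0]}}

```text
time: 4.52
ee_pos: [0.5801, 0.1105, 0.0861]
eef_rot: [0.0, 0.99, 0.139, -0.0]
force: [-1.8, 0.8, 0.0]
width: 0.0
```

Run:
```python
from h import *
st()
for c in("top","scene"):
    grab_frame(c);print(lm(c,"clamp_tip"),lm(c,"camera"))
```

```text
4.5167 [-0.     0.461  1.619 -0.     1.062  1.293] [0.5801 0.1105 0.0861] [[0.962, 0.274, -0.001], [0.274, -0.962, -0.0], [-0.001, -0.0, -1.0]] [-1.8  0.8  0. ] 0.0004166074108284595
[] []
[] [(0.65, array([ 0.5059, -0.2651, -0.0039])), (0.62, array([0.6647, 0.0033, 0.2707]))]
```

Request:
{"name": "drive_tool", "arguments": {"deltas": [0,0.003,0,0,0,0,0.002,0,0,0,0,0,0,0,0,0,0,0,0,0,0,0,0,0,0]}}

```text
time: 5.23
ee_pos: [0.5841, 0.1117, 0.0862]
eef_rot: [0.0, 0.99, 0.138, -0.001]
force: [-2.9, -1.2, 1.4]
width: -0.002
```

Request:
{"name": "drive_tool", "arguments": {"deltas": [0,0.002,0,0,0,0,0.001,0,0,0,0,0,0,0,0,0,0,0,0,0,0,0,0,0,0]}}

```text
time: 5.65
ee_pos: [0.5845, 0.1119, 0.0859]
eef_rot: [0.0, 0.99, 0.139, -0.003]
force: [-10.6, -4.4, 5.6]
width: -0.003
```

Request:
{"name": "drive_tool", "arguments": {"deltas": [0,-0.02,0,0,0,0,-0.03,0,0,0,0,-0.03,0,0,0,0,-0.01,0,-0.04,0,100,0,0,-0.04,0]}}

```text
time: 6.07
ee_pos: [0.4952, 0.0879, 0.164]
eef_rot: [-0.001, 0.99, 0.138, -0.005]
force: [1.8, -0.3, 0.3]
width: 0.129
```

Request:
{"name": "drive_tool", "arguments": {"deltas": [100,-0.02,0.03,-0.03,0.07,100,-0.02,0.036,0,0.07,100,-0.02,0.036,0,0.07,100,0,0.04,0,0.07,100,0,0.04,0,0.068]}}

```text
time: 6.48
ee_pos: [0.4672, -0.1019, 0.1941]
eef_rot: [0.001, 0.999, -0.037, 0.002]
force: [1.3, 0.1, 1.2]
width: 0.845
```

Run:
```python
from h import *
st()
for c in("top","scene"):
    p,d=grab_frame(c); cv2.imwrite(f"pics/{c}1.png",p[...,::-1])
    print(lm(c,"clamp_tip"),lm(c,"camera"),lm(c,"handle"),lm(c,"handle_face"))
```

```text
6.4833 [-4.490e-01  1.570e-01  1.760e+00  1.000e-03  1.220e+00  1.195e+00] [ 0.4672 -0.1019  0.1941] [[0.997, -0.073, 0.004], [-0.073, -0.997, -0.001], [0.004, 0.001, -1.0]] [1.3 0.1 1.2] 0.8453480525443661
[(0.41, array([0.6061, 0.1192, 0.107 ])), (0.35, array([0.7439, 0.0227, 0.0028]))] [(0.74, array([0.6599, 0.0022, 0.2761])), (0.34, array([0.3459, 0.2647, 0.0004]))] [] [(0.63, array([0.3442, 0.2659, 0.0021]))]
[] [(0.89, array([0.6623, 0.0053, 0.2718]))] [(0.91, array([ 0.5095, -0.1867,  0.0551])), (0.53, array([ 0.5037, -0.2609,  0.0516]))] [(0.64, array([ 0.5827, -0.1948,  0.0549]))]
```

Request:
{"name": "drive_tool", "arguments": {"deltas": [55,0.013,0.028,0.01,0,55,0.013,0.028,0.02,0,55,0.013,0.0274,0.03,0,55,0,0,0.03,0,55,0,0,0,0]}}

```text
time: 7.4
ee_pos: [0.4969, -0.1841, 0.0983]
eef_rot: [-0.002, 0.999, -0.035, -0.004]
force: [-2.1, 1.5, 0.1]
width: 0.548
```

Run:
```python
from h import *
st()
p,d=grab_frame("scene"); cv2.imwrite("pics/s2.png",cv2.resize(p[180:360,100:340,::-1],None,fx=3,fy=3,interpolation=2))
print(lm("scene","handle"),lm("scene","handle_face"))
grab_frame("top");print(lm("top","handle"),lm("top","handle_face"))
```

```text
7.4 [-0.565  0.357  1.752  0.     1.042  1.076] [ 0.4969 -0.1841  0.0983] [[0.997, -0.071, -0.008], [-0.071, -0.997, 0.005], [-0.008, -0.005, -1.0]] [-2.1  1.5  0.1] 0.548132044152212
[(0.85, array([ 0.509 , -0.1844,  0.0532]))] [(0.85, array([ 0.5854, -0.194 ,  0.0543]))]
[(0.42, array([ 0.5145, -0.19  ,  0.0547]))] [(0.53, array([0.3456, 0.2638, 0.0008]))]
```

View pics/s2.png

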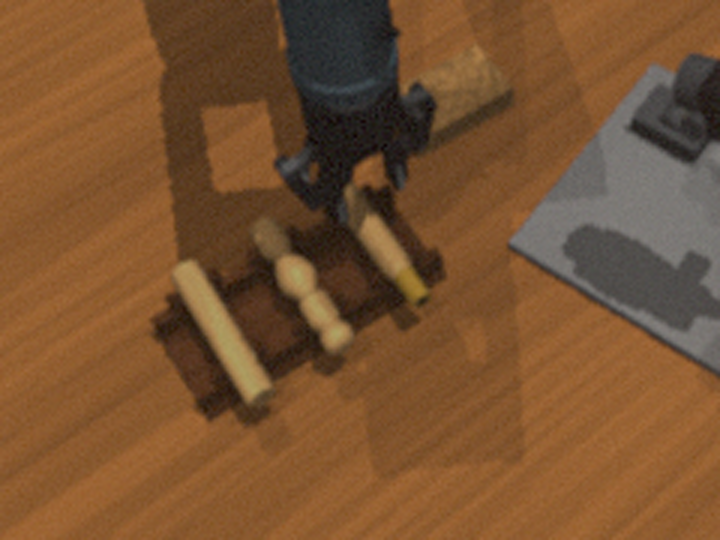

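Request:
{"name": "drive_tool", "arguments": {"deltas": [55,0.003,0.004,0.01,0,55,0,0,0.02,0,55,0,0,0.02,0,55,0,0,0.012,0,55,0,0,0,0]}}

```text
time: 8.12
ee_pos: [0.501, -0.1888, 0.0395]
eef_rot: [-0.001, 0.999, -0.035, -0.002]
force: [-0.5, 0.9, 0.8]
width: 0.551
```

Request:
{"name": "drive_tool", "arguments": {"deltas": [0,0,0,0,0,0,0,0,0,0,0,0,0,0,0,0,0,0,0,0,0,0,0,0,0], "grip_force": 30}}

```text
time: 8.53
ee_pos: [0.5028, -0.1883, 0.0429]
eef_rot: [-0.001, 0.999, -0.035, 0.001]
force: [-0.1, 6.3, 0.9]
width: 0.295
```

Request:
{"name": "drive_tool", "arguments": {"deltas": [0,0,0,0,0,0,0,0,-0.01,0,0,0,0,-0.02,0,0,0,0,-0.03,0,0,0,0,-0.03,0]}}

```text
time: 8.95
ee_pos: [0.5023, -0.1899, 0.1338]
eef_rot: [0.0, 0.999, -0.035, 0.0]
force: [0.3, -0.4, 0.2]
width: 0.293
```

Request:
{"name": "drive_tool", "arguments": {"deltas": [0,0,0,0,0,0,0,0,0,0,0,0,0,0,0,0,0,0,0,0,0,0,0,0,0]}}

```text
time: 9.37
ee_pos: [0.5016, -0.1894, 0.1307]
eef_rot: [-0.001, 0.999, -0.035, -0.001]
force: [0.3, -0.2, -0.9]
width: 0.292
```

```bash
cat >> h.py <<'E'
def tilt(tag,save=True):
    for c in("scene","top"):
        p,d=grab_frame(c);P=cloud(c,d)
        if save: cv2.imwrite(f"pics/{tag}_{c}.png",p[...,::-1])
        a,b=lm(c,"handle"),lm(c,"handle_face"); print(c,a,b)
        o=outline_of(c,"handle")
        if o:
            q=P[o[0]["region"]&(d>0)]; m=np.median(q,0); q=q[np.linalg.norm(q-m,axis=1)<.085]
            l=cv2.fitLine(q.astype(np.float32),cv2.DIST_HUBER,0,.005,.01).ravel(); l[:3]*=np.sign(l[0])
            print(o[0]["score"],len(q),"dir",np.round(l[:3],3),"pitch",np.round(np.degrees(np.arcsin(l[2])),1),"mean",np.round(l[3:],3))
E
python3 - <<'E'
from h import *
st(); tilt("t3")
E
```

```text
9.3667 [-0.569  0.325  1.707 -0.     1.112  1.072] [ 0.5016 -0.1894  0.1307] [[0.998, -0.07, -0.002], [-0.07, -0.998, 0.001], [-0.002, -0.001, -1.0]] [ 0.3 -0.2 -0.9] 0.29152719219546747
scene [(0.52, array([ 0.5073, -0.1887,  0.1387]))] [(0.76, array([ 0.5848, -0.1946,  0.1424]))]
0.84 311 dir [ 0.991 -0.111 -0.08 ] pitch -4.6 mean [ 0.536 -0.194  0.151]
top [(0.59, array([ 0.5123, -0.194 ,  0.1413]))] []
0.7 170 dir [1.    0.002 0.026] pitch 1.5 mean [ 0.458 -0.187  0.154]
```

Request:
{"name": "drive_tool", "arguments": {"deltas": [0,-0.033,-0.01,0,0,0,-0.033,-0.01,0,0,0,-0.031,-0.01,0.02,0,0,0,0,0.03,0,0,0,0,0.014,0], "grip_force": 20}}

```text
time: 10.18
ee_pos: [0.4049, -0.1513, 0.066]
eef_rot: [-0.001, 0.999, -0.035, -0.001]
force: [0.0, -0.0, -0.9]
width: 0.291
```

Request:
{"name": "drive_tool", "arguments": {"deltas": [0,0,0,0,0,0,0,0,0.003,0,0,0,0,0.003,0,0,0,0,0.003,0,0,0,0,0,0]}}

```text
time: 10.6
ee_pos: [0.4082, -0.1533, 0.0589]
eef_rot: [0.0, 0.999, -0.035, 0.0]
force: [-0.0, 0.1, -2.4]
width: 0.294
```

Run:
```python
from h import *
st(); tilt("t4")
a=cv2.imread("pics/t4_scene.png")[180:340,140:380]; cv2.imwrite("pics/c4.png",cv2.resize(a,None,fx=3,fy=3,interpolation=2))
```

```text
10.6 [-0.616  0.263  2.022 -0.     0.855  1.025] [ 0.4082 -0.1533  0.0589] [[0.998, -0.07, 0.001], [-0.07, -0.998, -0.0], [0.001, 0.0, -1.0]] [-0.   0.1 -2.4] 0.293622332789451
scene [(0.67, array([ 0.4161, -0.1519,  0.0697]))] []
0.7 227 dir [ 0.993 -0.095 -0.064] pitch -3.7 mean [ 0.446 -0.157  0.079]
top [] []
```

View pics/c4.png

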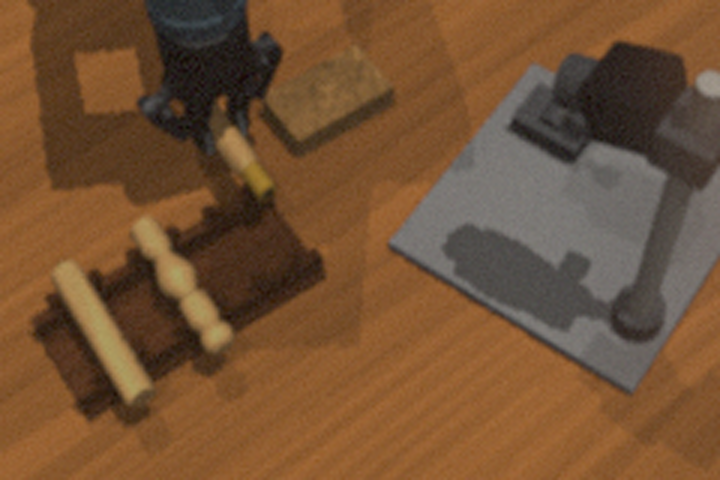

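Request:
{"name": "drive_tool", "arguments": {"deltas": [0,0,0.002,0.003,0,0,0,0,0.003,0,0,0,0,0.003,0,0,0,0,0.003,0,0,0,0,0,0]}}

```text
time: 11.42
ee_pos: [0.4073, -0.1546, 0.0462]
eef_rot: [-0.0, 0.999, -0.035, -0.0]
force: [0.4, 2.5, 2.5]
width: 0.29
```

Run:
```python
from h import *
s=st(); print(s["moment"]); tilt("t5")
```

```text
11.4167 [-6.200e-01  2.860e-01  2.034e+00  1.000e-03  8.230e-01  1.021e+00] [ 0.4073 -0.1546  0.0462] [[0.998, -0.07, -0.0], [-0.07, -0.998, 0.001], [-0.001, -0.001, -1.0]] [0.4 2.5 2.5] 0.29049731032578874
[ 0.28689345 -0.17195798  0.07062864]
scene [(0.72, array([ 0.4135, -0.1511,  0.0558])), (0.15, array([ 0.7408,  0.0252, -0.0009]))] [(0.62, array([ 0.4879, -0.1593,  0.0648]))]
0.76 257 dir [ 0.995 -0.094 -0.028] pitch -1.6 mean [ 0.445 -0.159  0.068]
top [] []
0.66 123 dir [0.988 0.143 0.053] pitch 3.0 mean [ 0.365 -0.152  0.066]
```

Request:
{"name": "drive_tool", "arguments": {"deltas": [0,0,0,0.003,0,0,0,0,0.003,0,0,0,0,0.003,0,0,0,0,0.002,0,0,0,0,0,0]}}

```text
time: 12.23
ee_pos: [0.4072, -0.1548, 0.0351]
eef_rot: [-0.0, 0.999, -0.035, -0.0]
force: [-1.9, 2.8, 2.1]
width: 0.291
```

Run:
```python
from h import *
s=st(); tilt("t6")
```

```text
12.2333 [-0.62   0.306  2.044  0.     0.793  1.021] [ 0.4072 -0.1548  0.0351] [[0.998, -0.07, -0.001], [-0.07, -0.998, 0.0], [-0.001, -0.0, -1.0]] [-1.9  2.8  2.1] 0.2914203214528889
scene [(0.52, array([ 0.4156, -0.1533,  0.0495]))] [(0.58, array([ 0.4833, -0.1602,  0.0683]))]
0.56 251 dir [ 0.982 -0.076  0.17 ] pitch 9.8 mean [ 0.437 -0.157  0.063]
top [] []
0.42 118 dir [0.927 0.234 0.294] pitch 17.1 mean [ 0.361 -0.153  0.046]
```

Request:
{"name": "drive_tool", "arguments": {"deltas": [0,0,0,0.0025,0,0,0,0,0.0025,0,0,0,0,0,0,0,0,0,0,0,0,0,0,0,0]}}

```text
time: 13.05
ee_pos: [0.4077, -0.155, 0.0307]
eef_rot: [0.0, 0.999, -0.035, 0.0]
force: [-1.0, 3.8, 3.0]
width: 0.294
```

Request:
{"name": "drive_tool", "arguments": {"deltas": [0,0,0,-0.01,0,0,0,0,-0.02,0,0,0,0,-0.03,0,0,0,0,-0.04,0,0,0,0,-0.04,0], "grip_force": 50}}

```text
time: 13.47
ee_pos: [0.4069, -0.1551, 0.1716]
eef_rot: [-0.0, 0.999, -0.035, -0.001]
force: [1.7, -0.8, -0.7]
width: 0.285
```

Request:
{"name": "drive_tool", "arguments": {"deltas": [0,0,0,-0.03,-0.1,0,0,0,0,-0.1,0,0,0,0,-0.1,0,0,0,0,-0.045,0,0,0,0,0]}}

```text
time: 13.88
ee_pos: [0.4077, -0.1556, 0.2009]
eef_rot: [0.001, 0.991, 0.137, 0.0]
force: [0.1, 0.2, -0.9]
width: 0.288
```

Run:
```python
from h import *
s=st(); tilt("t7");tilt("t7b",False)
a=cv2.imread("pics/t7_scene.png")[120:300,170:410]; cv2.imwrite("pics/c7.png",cv2.resize(a,None,fx=3,fy=3,interpolation=2))
```

```text
13.8833 [-6.210e-01  7.600e-02  1.837e+00 -1.000e-03  1.227e+00  6.740e-01] [ 0.4077 -0.1556  0.2009] [[0.962, 0.272, 0.001], [0.272, -0.962, -0.001], [0.001, 0.002, -1.0]] [ 0.1  0.2 -0.9] 0.2880794489598265
scene [(0.76, array([ 0.4176, -0.1516,  0.2139]))] [(0.75, array([ 0.483 , -0.1352,  0.2394]))]
0.59 267 dir [0.936 0.261 0.237] pitch 13.7 mean [ 0.441 -0.149  0.233]
top [] [(0.56, array([ 0.5013, -0.338 ,  0.0573])), (0.55, array([ 0.4791, -0.1374,  0.2437]))]
0.52 123 dir [0.743 0.617 0.259] pitch 15.0 mean [ 0.365 -0.166  0.209]
scene [(0.57, array([ 0.4172, -0.1499,  0.2159]))] [(0.67, array([ 0.484 , -0.1341,  0.2419])), (0.33, array([ 0.5068, -0.2648, -0.0051]))]
0.62 214 dir [0.927 0.285 0.243] pitch 14.1 mean [ 0.45  -0.148  0.234]
top [] []
0.72 140 dir [0.758 0.568 0.321] pitch 18.7 mean [ 0.365 -0.167  0.209]
```

View pics/c7.png

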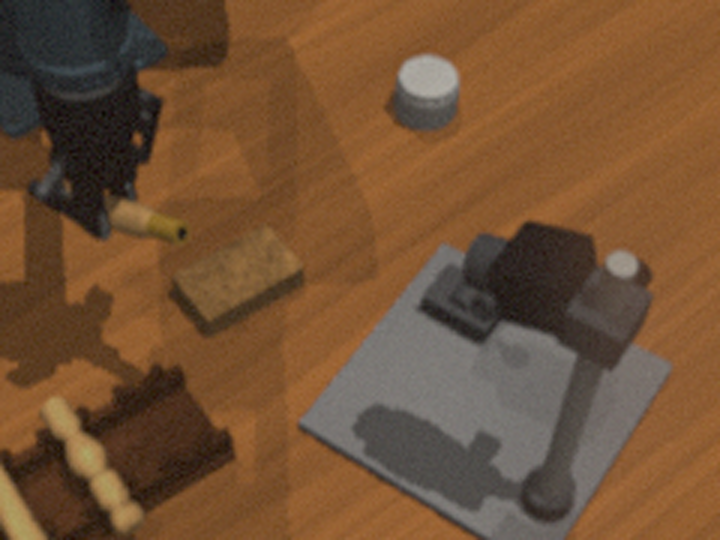

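Request:
{"name": "drive_tool", "arguments": {"deltas": [0,0.01,-0.007,0,0,0,0.015,-0.01,0,0,0,0.018,-0.013,0,0,0,0.018,-0.013,0,0,0,0.018,-0.013,0,0]}}

```text
time: 15.1
ee_pos: [0.4689, -0.0789, 0.2007]
eef_rot: [0.0, 0.991, 0.137, 0.0]
force: [0.3, -0.2, -0.3]
width: 0.287
```

Request:
{"name": "drive_tool", "arguments": {"deltas": [0,0.016,-0.012,0.002,0,0,0.013,-0.009,0,0,0,0.0098,-0.0061,0,0,0,0,0,0,0,0,0,0,0,0]}}

```text
time: 15.52
ee_pos: [0.4983, -0.0429, 0.1985]
eef_rot: [0.0, 0.99, 0.138, -0.0]
force: [0.6, 0.2, -1.5]
width: 0.286
```

Run:
```python
from h import *
s=st(); tilt("t8");tilt("t8b",False)
print(lm("scene","camera"),lm("top","camera"),lm("top","clamp_tip"),lm("scene","clamp_tip"))
a=cv2.imread("pics/t8_scene.png")[120:300,200:440]; cv2.imwrite("pics/c8.png",cv2.resize(a,None,fx=3,fy=3,interpolation=2))
```

```text
15.5167 [-0.309  0.195  1.701 -0.     1.246  0.986] [ 0.4983 -0.0429  0.1985] [[0.962, 0.273, -0.001], [0.273, -0.962, -0.0], [-0.001, 0.0, -1.0]] [ 0.6  0.2 -1.5] 0.28641560569498203
scene [(0.83, array([ 0.5041, -0.0353,  0.2134])), (0.32, array([ 0.408 , -0.0333,  0.0005]))] [(0.59, array([ 0.5735, -0.0213,  0.2369]))]
0.69 259 dir [0.917 0.294 0.268] pitch 15.5 mean [ 0.541 -0.036  0.231]
top [(0.58, array([ 0.5093, -0.0434,  0.216 ]))] []
0.73 182 dir [0.84  0.437 0.321] pitch 18.7 mean [ 0.464 -0.054  0.211]
scene [(0.86, array([ 0.5064, -0.0383,  0.211 ]))] [(0.57, array([ 0.575 , -0.0227,  0.2415]))]
0.75 219 dir [0.91  0.313 0.272] pitch 15.8 mean [ 0.542 -0.037  0.233]
top [] []
0.72 190 dir [0.87  0.326 0.371] pitch 21.8 mean [ 0.46  -0.054  0.209]
[(0.59, array([0.6613, 0.0041, 0.2722]))] [(0.72, array([0.6594, 0.003 , 0.2751]))] [(0.45, array([0.6008, 0.1183, 0.1068]))] []
```

View pics/c8.png

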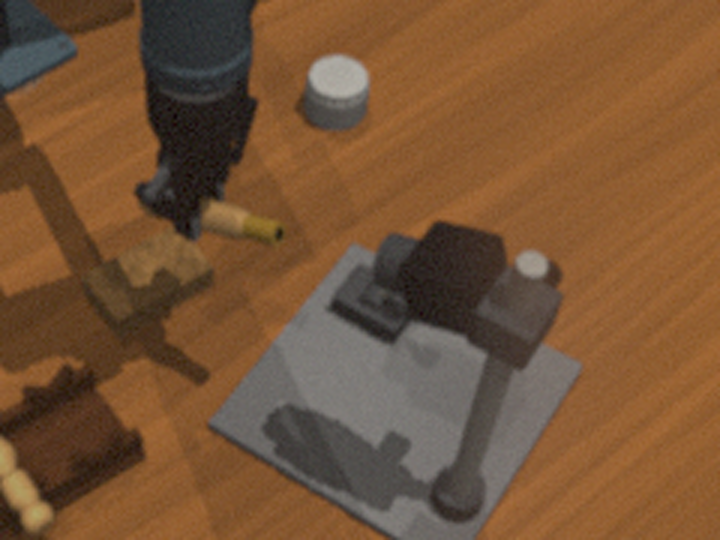

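Request:
{"name": "drive_tool", "arguments": {"deltas": [0,0,0,0,0,0,0,0,0,0,0,0,0,0,0,0,0,0,0,0,0,0,0,0,0]}}

```text
time: 16.93
ee_pos: [0.4983, -0.043, 0.1986]
eef_rot: [-0.0, 0.991, 0.137, -0.0]
force: [-0.4, 0.4, -1.5]
width: 0.284
```

Run:
```python
from h import *
s=st(); print(np.round(s["qd"],4)); ticket.job_done()
```

```text
16.9333 [-0.309  0.195  1.701 -0.     1.246  0.987] [ 0.4983 -0.043   0.1986] [[0.962, 0.271, -0.0], [0.271, -0.962, -0.0], [-0.0, -0.0, -1.0]] [-0.4  0.4 -1.5] 0.28406900167843885
[-0.0014  0.0005 -0.0013  0.0008  0.0013 -0.0004]
the job is handed in; nothing more can be done
```

I handed the job in at 16.9 s with the lever thrown over and the handle held in front of the camera. No verdict comes back, so the result rests on the checks below.

- **Lever:** I pushed it until the force rose to about 10 N at the stop. Afterwards the ball was measured at (0.606, 0.119), where the fully clamped position should be. A later, low-score reading put it about 5 mm short of that.
- **Handle:** I gripped it between the rails and lifted it clear of the rack. The tool can only point down, so I tilted the handle in the fingers by pressing its ferrule on the rack's rail. I then raised the grip from 20 N to 50 N.
- **Final position:** The end face was measured at about (0.574, -0.022, 0.239), against a target of (0.572, -0.023, 0.239). That is about 100 mm from the lens, a few mm off the line of sight at most.
- **Final angle:** The tilt measured about 21° from the landmarks. Depth line fits ranged from 15.5° to 22° (the scene camera's fit reads about 4° low on a level handle). The aim was 20°, with 11.5° allowed. The heading is within about 2° of the line of sight by the landmarks.
- **At hand-in:** The arm was still. The camera readings had not shifted beyond measurement noise, and I saw no sign of the other parts having been moved.

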